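# Centre the radar reference ball on the turntable

### The job

The shiny radar reference ball sits loose in its white cup stand, off-centre on the turntable's round dark platter. With light taps of the fingertips against the rim of the stand's foot, from outside, slide the stand until it is centred on the platter's engraved cross (within about 4 mm, so that the small engraved ring shows evenly all round the foot), with the ball still in its cup. Do not touch the ball, do not grip, lift or tip the stand, and leave the other things on the bench where they are.

Things in the scene. Friction and masses are not known exactly. Their poses are not given: they have to be found in the camera images.
- platter_center (a point): the engraved centre mark (crossing of two fine lines) on the turntable's platter: centre of its flat top face, at the height of that face, 70 mm above the bench. The platter is a dark round disc 130 mm across with white engraved degree marks, a fine ring 65 mm across (just outside the stand's foot when that is centred) and one 96 mm across; z up. It is locked and does not turn.
- stand: white plastic cup stand, about 110 g, loose on the platter, starting 17 to 30 mm off centre in any direction; origin at the centre of its underside, z up. Round flat foot 60 mm across with an upright rim 12 mm high, above it a thin waist (about 18 mm) and a shallow round-rimmed cup 17 mm across whose rim is 28 mm above the underside. Friction on the platter lets it slide under about 1 to 3 N and it stops when the push stops.
- ball_center (a point): centre of the polished metal ball (radar reference target), 36 mm across, about 66 g, lying loose in the stand's cup: its centre is 45 mm above the stand's underside, its top 63 mm. It rocks when the stand is jerked and rolls out if the stand is hit hard, set moving suddenly at more than about 0.06 m/s (pushes of 0.02 m/s are safe), or the ball itself is pushed.
- stand_cup (a point): point fixed to the stand, on its axis, 44.7 mm above its underside: where the ball's centre lies while it sits in the cup.
- stage: fixed drive unit under the platter: aluminium base plate 180 x 180 mm, black housing 140 mm square, motor and knob on its +x side reaching 111 mm out; origin on the bench under the platter's axis; nothing of it is higher than 54 mm.
- radar: fixed radar sensor box 70 mm wide on a post, looking at the platter from 0.30 m on its -y side, 143 mm high; origin at the centre of its base plate's underside.
- spare_stand: empty smaller cup stand, blue plastic, 48 mm foot, 22 mm high; a bystander; origin in the middle of its underside or of its length.
- reflector: radar corner reflector, three 48 mm square aluminium plates on a post with a 52 mm dark foot, 90 mm high; a bystander; origin in the middle of its underside or of its length.
- horn: brass horn antenna lying on its side, about 110 mm long; a bystander; origin in the middle of its underside or of its length.
- spanner: steel spanner 140 mm long, lying flat; a bystander; origin in the middle of its underside or of its length.
- driver: red-handled screwdriver 160 mm long, lying flat; a bystander; origin in the middle of its underside or of its length.
- tape: yellow roll of tape lying flat, 72 mm across, 19 mm high; a bystander; origin in the middle of its underside or of its length.
- attenuator: small steel and brass connector piece standing upright, 20 mm across, 34 mm high; a bystander; origin in the middle of its underside or of its length.
- meter: orange handheld multimeter 165 x 80 x 36 mm, lying flat; a bystander; origin in the middle of its underside or of its length.

How it is judged:
By the outcome, as a careful person would: the job done as asked, in the order asked, and still so for the second after the job is handed in, with the robot touching nothing.
It also fails if it takes over 38 s, if anything falls off the work surface, if the arm or the gripper's body presses on something with over 40 N, if the wrist force passes 120 N, or if a joint passes its speed limit or range.

### The arm

A 6-joint arm with a two-finger parallel gripper is mounted at the origin on the work surface. World frame = base frame: x ahead of the robot, y to its left, z up, the work surface at z = 0. Lengths are in mm, angles in degrees, forces in N, time in s.
With the tool pointing down it reaches from about 325 to 900 mm from the base axis. Payload 6.1 kg.
Tool frame: the origin (TCP) lies at the very end of the fingers, on their centre line; the grasp point (between the pads) lies 19 mm behind it; x points along the fingers, z is the direction in which the jaws open and shut, and the axes are right-handed (so a half turn about x gives the same grasp; the last joint's range is limited). The gripper opens to 85 mm and grips with 20 to 120 N. Pads are 22 mm wide; open, the fingers measure 114 mm over their backs; the gripper's body (76 mm by 85 mm) begins 54 mm behind the grasp point. The pads swing forward as they close: fully open they stand 13 mm farther back than shut.
Start: joints at [-79.991, 12.628, 87.462, -0, 79.91, -7.225], TCP at [185.171, -596.932, 231.3] pointing down, gripper open.
Joint ranges: [-170.65, 170.65], [-52.31, 119.04], [5.05, 147.46], [-71.25, 251.25], [11.57, 151.72], [-153.62, 153.62]. Speed limits (degrees/s): [147.25, 147.25, 172.46, 180, 180, 180].

### API

Orientations are given as a 3x3 rotation matrix whose columns are the frame's x, y, z axes.
In Python, from rig import telemetry, cams, hand_in, spot_in, tip_of gives the robot as it stands.
- The arm moves only by the shell command python3 -m pendant 'ROWS' [FORCE]. ROWS is JSON, a list of rows, each a list of 3 entries, a list of its own where there are three numbers: the finger opening in mm, from 0 to 85.4, then the shift along the tool's x, y, z in mm, then the turn, a rotation vector about the tool's x, y, z in degrees. In form: [[hand, [x, y, z], [rx, ry, rz]], ...]. A call has exactly 5 rows; each row is the pose to reach, as a shift and turn from the pose commanded when the call began, along the tool's axes at that moment; what a row does not reach only later rows make up. A row lasts 1/10 s, in which the tool goes at most 50 mm and 8.59 degrees, less where a joint would pass 70% of its speed; a pose out of reach is approached as far as the arm can. A call with a gripper value outside its range is refused whole. The fingers move at their own pace and stop on an object; FORCE is the grip in N (left out, the last holds). Time passes only in rows, so rows that repeat a pose let the fingers close, or fill a call up. It gives the time, the measured TCP pose, the force and the opening at its end, in the units of the state.
- telemetry.get_state(): the state, without advancing time (a new reading comes with each control period).
- cams.read_camera(name): name is "scene" or "top" or "wrist"; returns (picture, depth): 384x512x3 uint8, red, green, blue; 384x512 float32, mm along the optical axis (not along the pixel's ray), 0 where there is no reading.
- cams.camera_model(name): a dict with "fx", "fy", "cx", "cy" (pixels), "R" (3x3) and "t" (3): a world point X has camera coordinates R X + t. Camera axes: x right, y down, z forward; pixel columns grow to the right and rows downward; lengths in mm; the calibration is good to about 2 mm. A picture is of the moment at which its call begins: read the wrist's pose just before it. camera_model takes no time and is no camera call; for the wrist camera it gives the pose at the moment of the call.
- hand_in(): hands the job in, once; it reports no verdict.
Trained networks look in the newest picture that a camera, given by its name, has taken for a name from the list of things; names that differ only in an ending like _2 or _b are one class to them, and where a whole thing is asked for, a point or a joint stands for the part that bears it (a point fixed in the world has none). Each returns a list of dicts, best first, with "p" (0 to 1); they miss things now and then, are a little off and sometimes report something else, mostly with a low value. They report only what shows in the picture. A call takes as long as a camera call.
- spot_in(camera, label): "xyz" ([x, y, z] in mm, in the coordinates of the camera as it stood for that picture, good to about 4 mm: the middle of the surface that is visible of it).
- tip_of(camera, label): "xyz" ([x, y, z] in mm, in the coordinates of the camera as it stood for that picture, good to about 4 mm: a listed point, or the origin of a listed thing).
The state is a dict: "clock": time; "q": joint angles; "qd": joint speeds; "joint_torque": joint torques, N m; "ee_pos": TCP position; "tool_rot": TCP orientation; "force": force on the tool from outside, world axes, zero at the start; "moment": the same for the moment, N m; "gripper_width": opening from 0.0 (shut) to 1.0 (fully open).
Only numpy, scipy, OpenCV 4.12 (cv2) and the standard library are available. Lean on these libraries where they do the work, as an engineer would, in place of code of your own. Each camera call takes 0.05 s, during which the arm holds its last target.

## Working session

There is one attempt and no reset: what is moved stays moved. The work goes in short steps, Python scripts to look and compute and a shell command to move; the robot and the scene stay as the last step left them, time stands still between calls to the robot, and variables do not carry over. Pictures are saved under pics/ and viewed, and the job is handed in when it is done.

```bash
ls; mkdir -p pics
cat > h.py <<'E'
import numpy as np, cv2
from rig import telemetry, cams, spot_in, tip_of
def world(cam,p,m=None):
    m=m or cams.camera_model(cam); return np.array(m["R"]).T@(np.array(p)-np.array(m["t"]))
def back(m,u,v,z):  # pixel -> world at height z
    R=np.array(m["R"]);t=np.array(m["t"]);c=-R.T@t
    d=R.T@np.array([(u-m["cx"])/m["fx"],(v-m["cy"])/m["fy"],1]); return c+d*(z-c[2])/d[2]
def proj(m,X):
    p=np.array(m["R"])@np.array(X)+np.array(m["t"]); return m["fx"]*p[0]/p[2]+m["cx"],m["fy"]*p[1]/p[2]+m["cy"]
def save(n,im): cv2.imwrite("pics/"+n,cv2.cvtColor(im,cv2.COLOR_RGB2BGR))
E
python3 - <<'E'
from h import *
np.set_printoptions(precision=1,suppress=True)
s=telemetry.get_state();print(s["clock"],s["ee_pos"],s["tool_rot"],s["force"],s["gripper_width"])
for c in ["top","scene"]:
    im,d=cams.read_camera(c);save(c+"0.png",im);np.save(c+"0d.npy",d)
    m=cams.camera_model(c);print(c,m)
    for l in ["platter_center","stand","ball_center"]:
        for r in tip_of(c,l)[:1]: print(l,r["p"],world(c,r["xyz"],m))
print(telemetry.get_state()["clock"])
E
```

```text
pics
0.0 [ 185.1 -596.3  230.2] [[-0.   1.   0.3]
 [ 0.   0.3 -1. ]
 [-1.   0.  -0. ]] [ 0.1 -1.1  0.3] 1.0030818442865868
top {'fx': 391.8747440087205, 'fy': 391.8747440087205, 'cx': 250.22172609793012, 'cy': 194.79838685142587, 'R': array([[-0., -1., -0.],
       [-1.,  0., -0.],
       [ 0.,  0., -1.]]), 't': array([  62.6,  592.6, 1008.6])}
platter_center 0.82 [527.1 -17.2  69.8]
stand 0.52 [540.4  -7.3  67.2]
ball_center 0.73 [538.2  -6.3 113.7]
scene {'fx': 467.01760841937374, 'fy': 467.01760841937374, 'cx': 261.69267081334243, 'cy': 190.53069017371283, 'R': array([[ 0.8,  0.7,  0. ],
       [ 0.4, -0.4, -0.8],
       [-0.5,  0.6, -0.6]]), 't': array([-479.5, -139.6, 1570.7])}
platter_center 0.58 [525.7 -16.9  70.6]
stand 0.8 [534.5  -3.6  71.2]
ball_center 0.56 [536.8  -4.1 117.3]
0.4
```

View pics/top0.png

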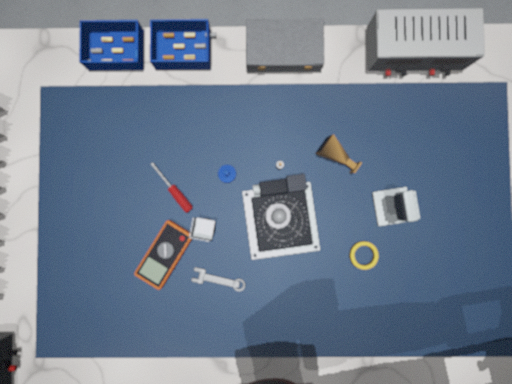

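View pics/scene0.png

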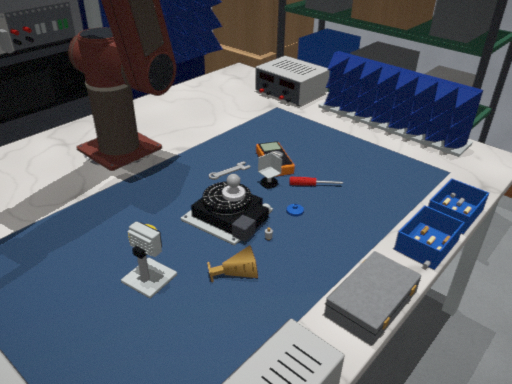

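Run:
```python
import cv2
im=cv2.imread("pics/top0.png")
c=im[150:220,190:280]; cv2.imwrite("pics/crop0.png",cv2.resize(c,None,fx=8,fy=8,interpolation=cv2.INTER_CUBIC))
im=cv2.imread("pics/scene0.png")
```

```text
(no output)
```

View pics/crop0.png

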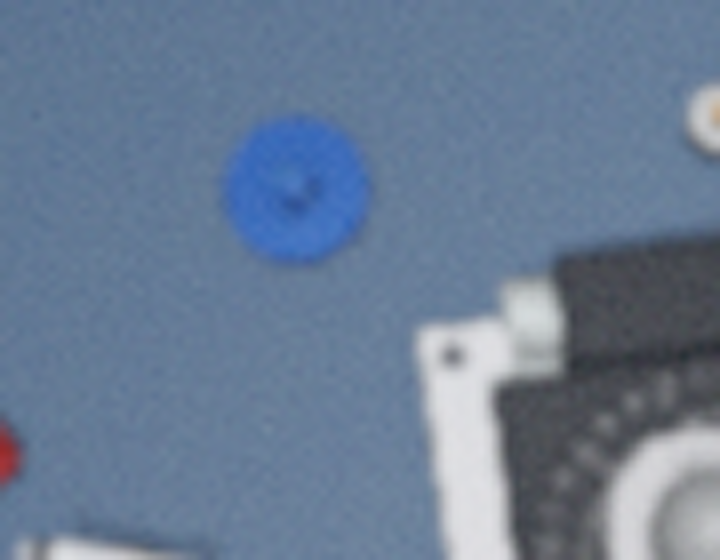

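Run:
```python
from h import *
np.set_printoptions(precision=4,suppress=True)
s=telemetry.get_state();R=np.array(s["tool_rot"]);p=np.array(s["ee_pos"]);print(R)
m=cams.camera_model("wrist");Rc=np.array(m["R"]);c=-Rc.T@np.array(m["t"])
print("cam in tool",R.T@(c-p),"axes\n",R.T@Rc.T, m["fx"],m["cx"],m["cy"])
```

```text
[[-0.      0.9551  0.2963]
 [ 0.0002  0.2963 -0.9551]
 [-1.      0.     -0.0002]]
cam in tool [-144.4214   80.6073    0.838 ] axes
 [[-0.0004 -0.313   0.9498]
 [ 0.0002 -0.9498 -0.313 ]
 [ 1.      0.0001  0.0004]] 325.59446465812994 258.3682871684079 196.1515205623719
```

Run:
```python
import cv2
im=cv2.imread("pics/top0.png")
c=im[170:265,235:330]; cv2.imwrite("pics/crop1.png",cv2.resize(c,None,fx=6,fy=6,interpolation=cv2.INTER_CUBIC))
```

```text
(no output)
```

View pics/crop1.png

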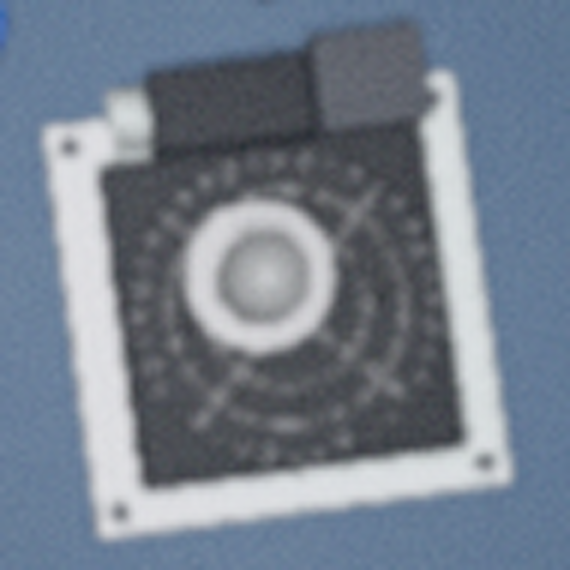

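```bash
cat >> h.py <<'E'
def goto(X,yaw):
    s=telemetry.get_state();R=np.array(s["tool_rot"]);p=np.array(s["ee_pos"])
    cur=np.degrees(np.arctan2(R[1,1],R[0,1]))
    print("t",s["clock"],"pos",p.round(1),"yaw",round(cur,1),"q",np.round(s["q"],0),"F",np.round(s["force"],1))
    print("shift",(R.T@(np.array(X)-p)).round(1),"rx",round(-((yaw-cur+180)%360-180),1))
E
python3 -m pendant '[[0,[0,36,-33],[-8,0,0]],[0,[0,72,-66],[-16,0,0]],[0,[0,108,-100],[-24,0,0]],[0,[0,144,-133],[-32,0,0]],[0,[0,180,-166],[-40,0,0]]]'
python3 -c "
from h import *
goto([513,-31,230],225)"
```

```text
clock: 0.9
ee_pos: [308.5, -383.4, 231.4]
tool_rot: [[0.0, 0.537, 0.844], [-0.0, 0.844, -0.537], [-1.0, -0.0, 0.001]]
force: [1.3, -0.1, -0.7]
gripper_width: 0.141
t 0.9 pos [ 308.5 -383.4  231.4] yaw 57.5 q [-60.  -6. 107.   0.  79. -28.] F [ 1.3 -0.1 -0.7]
shift [  1.4 407.1 -16.7] rx -167.5
```

```bash
python3 -m pendant '[[0,[0,45,-2],[-8,0,0]],[0,[0,90,-4],[-16,0,0]],[0,[0,135,-6],[-24,0,0]],[0,[0,180,-8],[-32,0,0]],[0,[0,225,-10],[-41,0,0]]]'
python3 -c "
from h import *
goto([513,-31,230],225)"
```

```text
clock: 1.4
ee_pos: [421.9, -188.8, 231.7]
tool_rot: [[0.001, -0.142, 0.99], [-0.001, 0.99, 0.142], [-1.0, -0.001, 0.001]]
force: [1.4, -1.4, -0.4]
gripper_width: -0.0
t 1.4 pos [ 421.9 -188.8  231.7] yaw 98.2 q [-34. -10. 111.   0.  80. -42.] F [ 1.4 -1.4 -0.4]
shift [  1.7 143.3 112.5] rx -126.8
```

```bash
python3 -m pendant '[[0,[0,36,28],[-8,0,0]],[0,[0,72,56],[-16,0,0]],[0,[0,108,84],[-24,0,0]],[0,[0,143,112],[-32,0,0]],[0,[0,143,112],[-40,0,0]]]'
python3 -m pendant '[[0,[0,0,0],[-8,0,0]],[0,[0,0,0],[-16,0,0]],[0,[0,0,0],[-24,0,0]],[0,[0,0,0],[-32,0,0]],[0,[0,0,0],[-40,0,0]]]'
python3 -m pendant '[[0,[0,0,0],[-8,0,0]],[0,[0,0,0],[-16,0,0]],[0,[0,0,0],[-24,0,0]],[0,[0,0,0],[-32,0,0]],[0,[0,0,0],[-40,0,0]]]'
python3 -c "
from h import *
goto([513,-31,230],225)
m=cams.camera_model('wrist')
im,d=cams.read_camera('wrist');save('w1.png',im);np.save('w1d.npy',d)
import pickle;pickle.dump(m,open('w1.pkl','wb'))
for l in ['platter_center','stand','ball_center']:
    for r in tip_of('wrist',l)[:1]: w=world('wrist',r['xyz'],m);print(l,r['p'],w,proj(m,w))
"
```

```text
clock: 1.9
ee_pos: [514.5, -29.0, 231.5]
tool_rot: [[0.001, -0.749, 0.663], [0.002, 0.663, 0.749], [-1.0, 0.0, 0.002]]
force: [-0.6, -0.8, -0.3]
gripper_width: 0.0
clock: 2.4
ee_pos: [512.8, -33.5, 231.4]
tool_rot: [[0.0, -0.999, 0.032], [-0.0, 0.032, 0.999], [-1.0, -0.0, -0.0]]
force: [0.5, 0.6, 0.5]
gripper_width: -0.0
clock: 2.9
ee_pos: [512.8, -33.5, 231.5]
tool_rot: [[0.0, -0.786, -0.618], [-0.0, -0.618, 0.786], [-1.0, -0.0, -0.0]]
force: [0.1, -0.2, -0.4]
gripper_width: -0.001
t 2.9 pos [512.8 -33.5 231.5] yaw -141.8 q [ -13.   -3.  104.    0.   79. -141.] F [ 0.1 -0.2 -0.4]
shift [ 1.5 -1.8  1.8] rx -6.8
platter_center 0.64 [526.52930139 -20.55484971  72.31622328] (np.float64(261.1206511464188), np.float64(195.43794471622164))
stand 0.63 [536.22271423  -9.24676384  72.08182716] (np.float64(263.99237415818357), np.float64(209.3078669134571))
ball_center 0.77 [536.55542735  -6.91412581 113.81799975] (np.float64(266.59094639512915), np.float64(227.90012146555094))
```

View pics/w1.png

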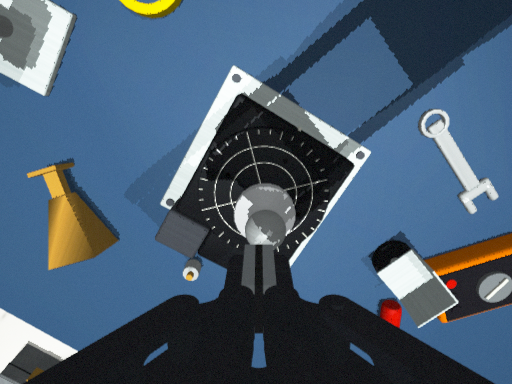

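Run:
```python
import cv2
im=cv2.imread("pics/w1.png")
c=im[110:270,185:345]; cv2.imwrite("pics/crop2.png",cv2.resize(c,None,fx=3.7,fy=3.7,interpolation=cv2.INTER_CUBIC))
```

```text
(no output)
```

View pics/crop2.png

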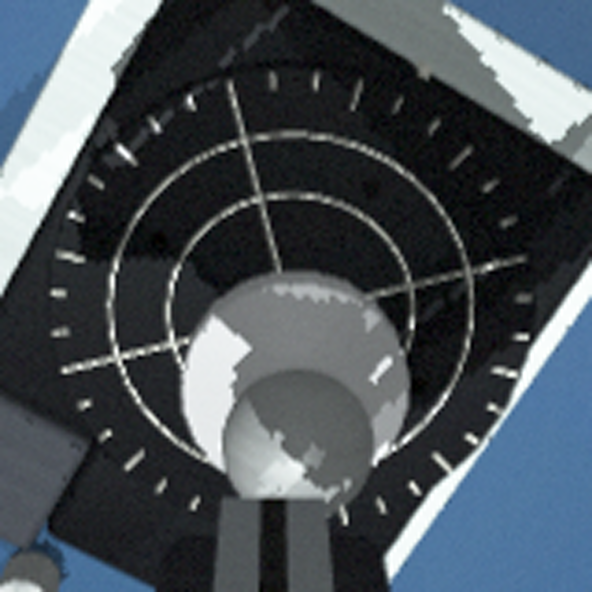

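```bash
cat >> h.py <<'E'
def ortho(im,m,z,x0,y0,half=90,s=3.2):
    n=int(2*half*s); # rows: x decreasing downward (up=+x), cols: right = -y
    c,r=np.meshgrid(np.arange(n),np.arange(n))
    X=x0+half-r/s; Y=y0+half-c/s
    P=np.stack([X,Y,np.full(X.shape,float(z))],-1)@np.array(m["R"]).T+np.array(m["t"])
    return cv2.remap(im,(m["fx"]*P[...,0]/P[...,2]+m["cx"]).astype(np.float32),(m["fy"]*P[...,1]/P[...,2]+m["cy"]).astype(np.float32),cv2.INTER_CUBIC)
def mark(o,x0,y0,half,s,cx,cy,rs,col):
    for r in rs: cv2.circle(o,(int((y0+half-cy)*s),int((x0+half-cx)*s)),int(r*s),col,1)
E
python3 - <<'E'
from h import *
import pickle
m=pickle.load(open('w1.pkl','rb'));im=cv2.cvtColor(cv2.imread('pics/w1.png'),cv2.COLOR_BGR2RGB)
P=back(m,263.4,194.9,70);print("platter",P)
H,S=45,6
a=ortho(im,m,70,P[0],P[1],H*1.6,S/1.6);mark(a,P[0],P[1],H*1.6,S/1.6,P[0],P[1],[32.5,48,2],(255,0,0))
f=lambda x,y:back(m,185+x/3.7,110+y/3.7,82)
for q in [(180,375),(410,375)]:print(f(*q))
print(back(m,185+288/3.7,110+270/3.7,70))
# depth-based: points with z 78..84
d=np.load('w1d.npy');v,u=np.nonzero(d>0);zz=d[v,u]
C=np.stack([(u-m['cx'])/m['fx']*zz,(v-m['cy'])/m['fy']*zz,zz],-1)
W=(C-np.array(m['t']))@np.array(m['R'])
k=np.hypot(W[:,0]-P[0],W[:,1]-P[1])<62
for lo,hi in [(62,76),(76,88),(100,140)]:
    q=W[k&(W[:,2]>lo)&(W[:,2]<hi)];print(lo,len(q),np.median(q,0),q.min(0),q.max(0))
q=W[k&(W[:,2]>77.5)&(W[:,2]<86)]
save('o1.png',a)
b=ortho(im,m,82,P[0],P[1],H*1.6,S/1.6);save('o2.png',b)
np.save('q.npy',q)
E
```

```text
platter [525.28346646 -18.64762315  70.        ]
[553.15870762 -33.39984611  82.        ]
[516.06713668  13.76172919  82.        ]
[516.03274196 -26.69265821  70.        ]
62 8727 [509.46332926 -33.49961445  71.98181377] [463.37692032 -80.51405922  69.0680183 ] [586.81636167  43.11361551  75.86484338]
76 1721 [526.30642713 -18.79469972  84.73721355] [508.21941924 -37.29427491  76.18997412] [567.23542171  22.10350653  87.98547456]
100 1230 [532.56957064 -12.36499453 128.88679362] [520.06086623 -25.44128787 111.62160859] [554.05871313   8.89497376 135.83463203]
```

View pics/o1.png

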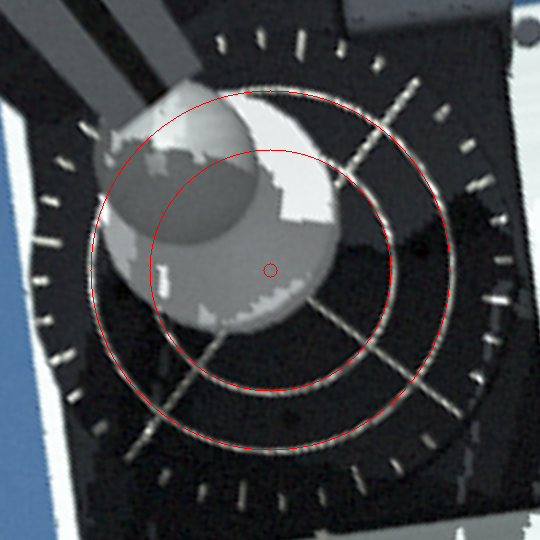

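View pics/o2.png

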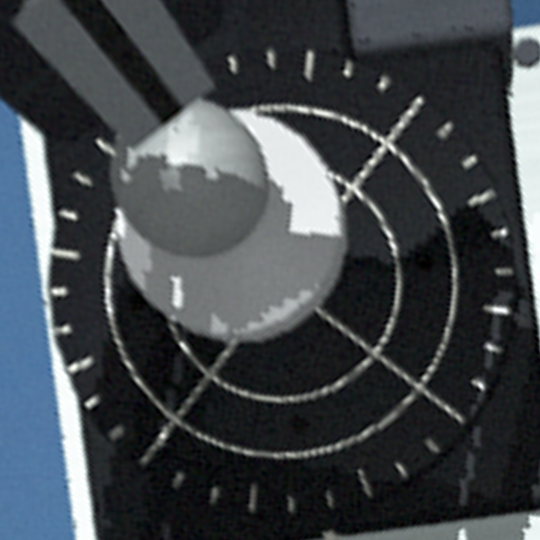

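```bash
cat >> h.py <<'E'
def footfit(im,m,P,g,angs,z=70,name=None):
    # radial edge search around guess g(world xy); angs deg in ortho (0=right(-y),90=down(-x)); world radius 30
    H,S=72,3.75
    o=ortho(im,m,z,P[0],P[1],H,S);gr=cv2.GaussianBlur(cv2.cvtColor(o,cv2.COLOR_RGB2GRAY),(0,0),1.5).astype(np.float32)
    c=np.array([(P[1]+H-g[1])*S,(P[0]+H-g[0])*S])
    from scipy.optimize import least_squares
    for it in range(4):
        pts=[]
        for a in np.radians(angs):
            rr=np.arange(24,38,0.1)*S
            x=(c[0]+rr*np.cos(a)).astype(np.float32);y=(c[1]+rr*np.sin(a)).astype(np.float32)
            v=cv2.remap(gr,x[None],y[None],cv2.INTER_LINEAR)[0]
            i=np.argmin(np.gradient(v)); pts.append((x[i],y[i]))
        pts=np.array(pts)
        r=least_squares(lambda p:np.hypot(pts[:,0]-p[0],pts[:,1]-p[1])-30*S,c,loss='soft_l1',f_scale=2.0)
        c=r.x
    w=np.array([P[0]+H-c[1]/S,P[1]+H-c[0]/S])
    res=(np.hypot(*(pts-c).T)/S)
    if name:
        for q in pts: cv2.circle(o,tuple(int(t) for t in q),2,(0,255,0),-1)
        mark(o,P[0],P[1],H,S,w[0],w[1],[30,1],(255,0,0));mark(o,P[0],P[1],H,S,P[0],P[1],[32.5,1],(255,255,0));save(name,o)
    return w,res
E
python3 - <<'E'
from h import *
import pickle
m=pickle.load(open('w1.pkl','rb'));im=cv2.cvtColor(cv2.imread('pics/w1.png'),cv2.COLOR_BGR2RGB)
P=[525.3,-18.6]
w,r=footfit(im,m,P,[538,-7],np.arange(-20,121,4),70,'f1.png');print(w,w-P,np.hypot(*(w-P)),r.round(1))
E
```

```text
[538.25712784  -6.88572329] [12.95712784 11.71427671] 17.467439445931635 [36.1 29.1 29.3 28.3 28.4 30.  30.6 30.3 30.1 30.2 30.5 30.2 30.1 30.2
 30.2 30.2 26.7 29.7 29.9 29.7 30.3 30.  30.  30.  30.4 30.  29.6 29.8
 30.5 29.8 29.7 29.7 29.6 36.3 35.1 29.4]
```

View pics/f1.png

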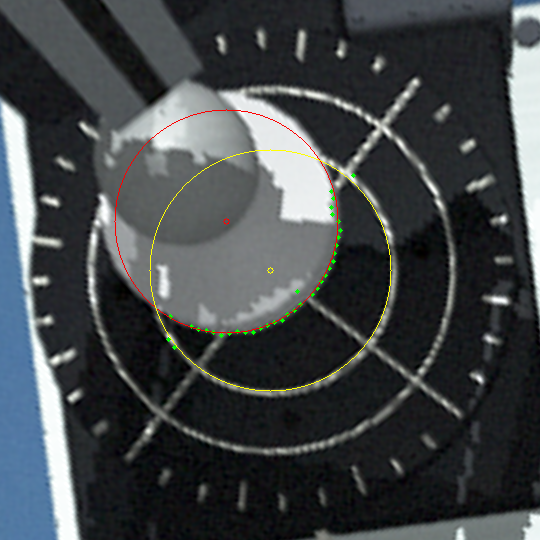

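```bash
python3 -c "
from h import *
goto([579.9,30.6,231],-138)
goto([579.9,30.6,76],-138)"
```

```text
t 3.1 pos [512.8 -33.5 231.4] yaw -142.4 q [ -13.   -3.  104.    0.   79. -140.] F [-0.1  1.  -0.6]
shift [  0.4 -92.3   9.8] rx -4.4
t 3.1 pos [512.8 -33.5 231.4] yaw -142.4 q [ -13.   -3.  104.    0.   79. -140.] F [-0.1  1.  -0.6]
shift [155.4 -92.3   9.8] rx -4.4
```

```bash
python3 -m pendant '[[0,[0,-45,5],[-4.4,0,0]],[0,[0,-92,10],[-4.4,0,0]],[0,[10,-92,10],[-4.4,0,0]],[0,[50,-92,10],[-4.4,0,0]],[0,[90,-92,10],[-4.4,0,0]]]'
python3 -m pendant '[[0,[25,0,0],[0,0,0]],[0,[50,0,0],[0,0,0]],[0,[65,0,0],[0,0,0]],[0,[65,0,0],[0,0,0]],[0,[65,0,0],[0,0,0]]]'
cat > look.py <<'E'
from h import *
import sys,pickle
n=sys.argv[1]
goto([525.3,-18.6,76],-138)
m=cams.camera_model('wrist')
im,d=cams.read_camera('wrist');save(n+'.png',im);np.save(n+'d.npy',d)
pickle.dump(m,open(n+'.pkl','wb'))
save(n+'o.png',ortho(im,m,70,525.3,-18.6,72,3.75))
E
python3 look.py w2
```

```text
clock: 3.6
ee_pos: [580.1, 30.9, 141.2]
tool_rot: [[0.003, -0.742, -0.67], [-0.0, -0.67, 0.742], [-1.0, -0.002, -0.002]]
force: [0.1, -0.3, -0.7]
gripper_width: -0.001
clock: 4.1
ee_pos: [579.6, 30.6, 77.0]
tool_rot: [[0.001, -0.741, -0.671], [-0.0, -0.671, 0.741], [-1.0, -0.0, -0.0]]
force: [0.6, -0.1, 0.5]
gripper_width: 0.002
t 4.1 pos [579.6  30.6  77. ] yaw -137.8 q [  -5.   16.  101.   -0.   63. -137.] F [ 0.6 -0.1  0.5]
shift [ 1.  73.3 -0. ] rx 0.2
```

View pics/w2.png

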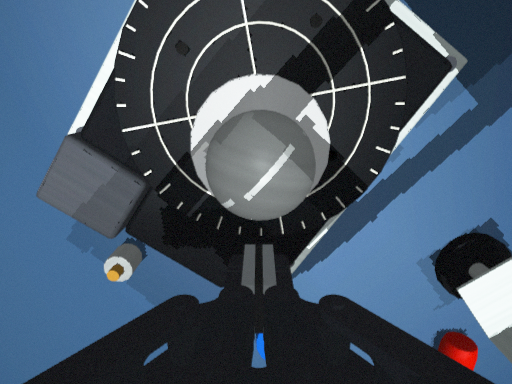

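View pics/w2o.png

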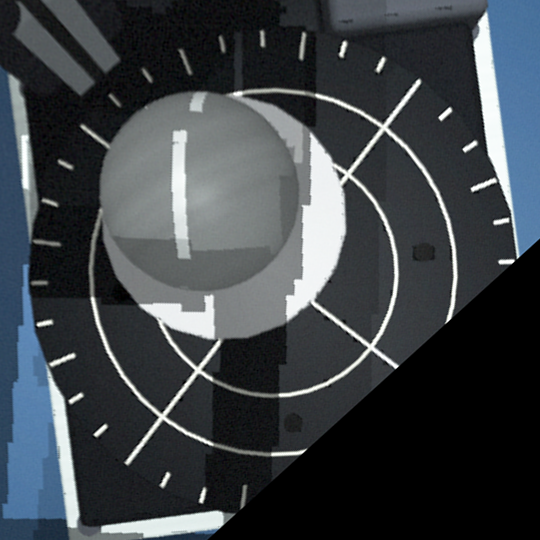

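Run:
```python
from h import *
import pickle
m=pickle.load(open('w2.pkl','rb'));im=cv2.cvtColor(cv2.imread('pics/w2.png'),cv2.COLOR_BGR2RGB)
P=[525.3,-18.6]
p=np.array([579.6,30.6]);d=np.array([-.741,-.671])
for u,v in [(258,244),(243,244),(276,244)]:
    e=back(m,u,v,77)[:2]-p; print(e@d,e@[-d[1],d[0]])
P2=back(m,250.5,97,70);print(P2)
w,r=footfit(im,m,P,[538.3,-6.9],np.arange(-15,115,4),70,'f2.png');print(w,w-P,r.round(1))
im[:]=im
c=cv2.resize(im[0:270,130:400],None,fx=2.2,fy=2.2,interpolation=cv2.INTER_CUBIC);save('c2.png',c)
```

```text
8.251150509513531 1.0907560098795754
8.245058708848918 8.450239554338602
8.258459911107563 -7.739707052224381
[525.41444608 -24.4597087   70.        ]
[537.32484239  -8.00147687] [12.02484239 10.59852313] [37.6 31.1 30.7 30.5 30.7 30.6 30.3 30.1 30.  30.  29.8 29.8 29.6 29.4
 29.7 29.2 29.4 29.6 29.7 29.8 29.9 29.6 29.7 30.  30.2 30.1 30.  30.3
 33.9 30.9 30.7 30.7 36.9]
```

View pics/f2.png

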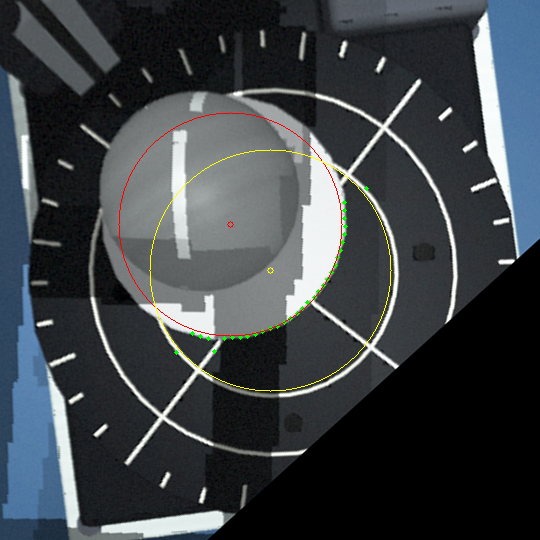

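View pics/c2.png

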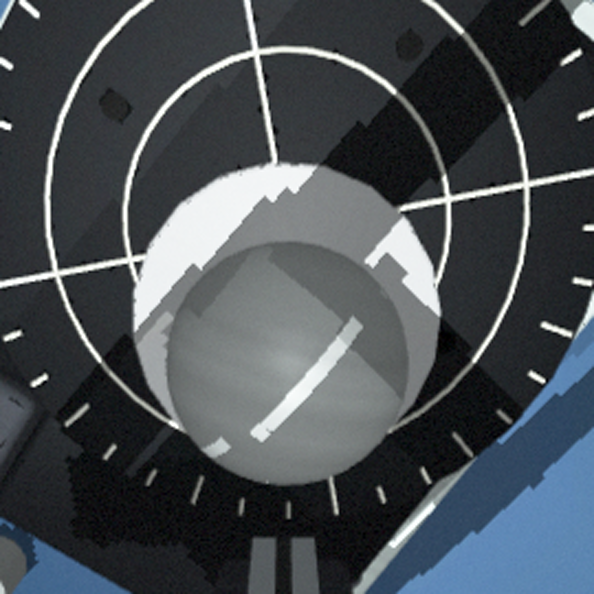

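```bash
python3 -m pendant '[[0,[0,4,0],[0,0,0]],[0,[0,8,0],[0,0,0]],[0,[0,10,0],[0,0,0]],[0,[0,11.5,0],[0,0,0]],[0,[0,12.5,0],[0,0,0]]]'
python3 -m pendant '[[0,[0,1,0],[0,0,0]],[0,[0,2,0],[0,0,0]],[0,[0,3.2,0],[0,0,0]],[0,[0,4.6,0],[0,0,0]],[0,[0,6,0],[0,0,0]]]'
python3 -m pendant '[[0,[0,1.4,0],[0,0,0]],[0,[0,2.8,0],[0,0,0]],[0,[0,4.2,0],[0,0,0]],[0,[0,5.6,0],[0,0,0]],[0,[0,6.6,0],[0,0,0]]]'
cat >> look.py <<'E'
def analyse(n,gP,gF,fa):
    # platter centre: fit 48mm ring + 32.5 ring peaks at z=70 ; foot at z=82
    from scipy.optimize import least_squares
    H,S=72,3.75
    o=ortho(im,m,70,525.3,-18.6,H,S);g=cv2.GaussianBlur(cv2.cvtColor(o,cv2.COLOR_RGB2GRAY),(0,0),1.0).astype(np.float32)
    c=np.array([(-18.6+H-gP[1])*S,(525.3+H-gP[0])*S])
    for it in range(3):
        pts=[];R=[]
        for r0 in (48,32.5):
            for a in np.radians(np.arange(-180,180,3)):
                rr=np.arange(r0-3.5,r0+3.5,.1)*S
                v=cv2.remap(g,(c[0]+rr*np.cos(a)).astype(np.float32)[None],(c[1]+rr*np.sin(a)).astype(np.float32)[None],cv2.INTER_LINEAR)[0]
                i=np.argmax(v)
                if 5<i<len(v)-6 and v[i]-np.median(v)>40 and v[i]-max(v[max(0,i-12)],v[min(len(v)-1,i+12)])>30:
                    pts.append(c+rr[i]*np.array([np.cos(a),np.sin(a)]));R.append(r0*S)
        pts=np.array(pts);R=np.array(R)
        q=least_squares(lambda p:np.hypot(pts[:,0]-p[0],pts[:,1]-p[1])-R,c,loss='soft_l1',f_scale=1.5);c=q.x
    Pc=np.array([525.3+H-c[1]/S,-18.6+H-c[0]/S])
    w,res=footfit(im,m,[525.3,-18.6],gF,fa,82,n+'f.png')
    print('ringpts',len(pts),'platter',Pc.round(2),'foot',w.round(2),'off',(w-Pc).round(2),'res',np.median(abs(res-30)).round(2),res.round(1))
    return Pc,w
E
python3 look.py w3
```

```text
clock: 4.65
ee_pos: [570.0, 22.2, 76.5]
tool_rot: [[0.0, -0.741, -0.672], [0.0, -0.672, 0.741], [-1.0, -0.0, -0.0]]
force: [1.0, 0.7, 0.5]
gripper_width: -0.001
clock: 5.15
ee_pos: [565.6, 18.4, 76.3]
tool_rot: [[0.0, -0.74, -0.672], [0.0, -0.672, 0.74], [-1.0, -0.0, -0.0]]
force: [1.1, 1.3, -0.5]
gripper_width: 0.002
clock: 5.65
ee_pos: [560.6, 13.8, 76.3]
tool_rot: [[-0.0, -0.741, -0.672], [0.0, -0.672, 0.741], [-1.0, 0.0, 0.0]]
force: [0.4, -0.0, -0.0]
gripper_width: -0.007
t 5.65 pos [560.6  13.8  76.3] yaw -137.8 q [  -7.   13.  104.    0.   62. -139.] F [ 0.4 -0.  -0. ]
shift [ 0.3 47.9 -0.3] rx 0.2
```

View pics/w3.png

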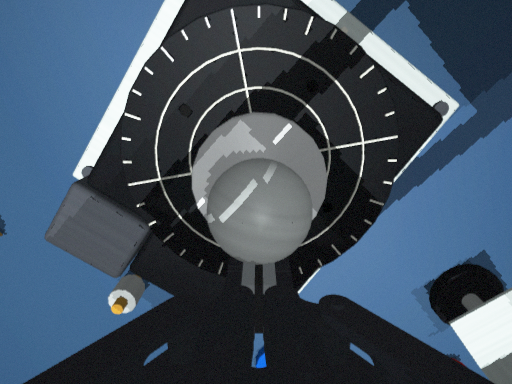

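```bash
sed -i "s/^n=sys.argv\[1\]/n=sys.argv[1];off=len(sys.argv)>2/; s/^im,d=cams/if off: m=pickle.load(open(n+'.pkl','rb'));im=cv2.cvtColor(cv2.imread('pics\/'+n+'.png'),cv2.COLOR_BGR2RGB);d=np.load(n+'d.npy')\nelse: im,d=cams/" look.py
sed -i "s/;save(n+'.png',im);np.save/\nsave(n+'.png',im);np.save/" look.py
echo "analyse(n,[525,-19],[533,-12],np.arange(-20,115,4))" >> look.py
python3 look.py w2 1; python3 look.py w3 1; ls pics
```

```text
t 5.7 pos [560.5  13.8  76.3] yaw -137.8 q [  -7.   13.  104.   -0.   62. -139.] F [ 1.4  0.9 -1.6]
shift [ 0.3 47.8 -0.3] rx 0.2
ringpts 143 platter [524.5  -19.54] foot [538.07  -7.51] off [13.57 12.03] res 0.11 [29.8 34.  30.  29.9 30.  29.9 30.1 30.2 29.9 30.  30.1 30.1 30.1 29.9
 29.9 29.8 29.5 29.9 29.8 30.  30.2 30.1 30.  29.8 30.1 30.2 29.9 30.
 31.8 30.1 29.9 29.8 29.8 30. ]
t 5.7 pos [560.5  13.8  76.3] yaw -137.8 q [  -7.   13.  104.   -0.   62. -139.] F [ 1.4  0.9 -1.6]
shift [ 0.3 47.8 -0.3] rx 0.2
ringpts 159 platter [524.73 -19.34] foot [531.18 -18.25] off [6.46 1.09] res 1.96 [25.8 29.8 30.5 31.1 31.7 32.4 33.1 33.7 34.2 34.9 35.5 36.  27.4 27.3
 27.3 27.8 28.3 28.3 28.4 28.8 29.  29.2 29.3 29.6 29.9 30.1 30.3 30.3
 38.4 38.  37.7 37.3 31.5 36.5]
c2.png
crop0.png
crop1.png
crop2.png
f1.png
f2.png
o1.png
o2.png
scene0.png
top0.png
w1.png
w2.png
w2f.png
w2o.png
w3.png
w3f.png
w3o.png
```

View pics/w3f.png

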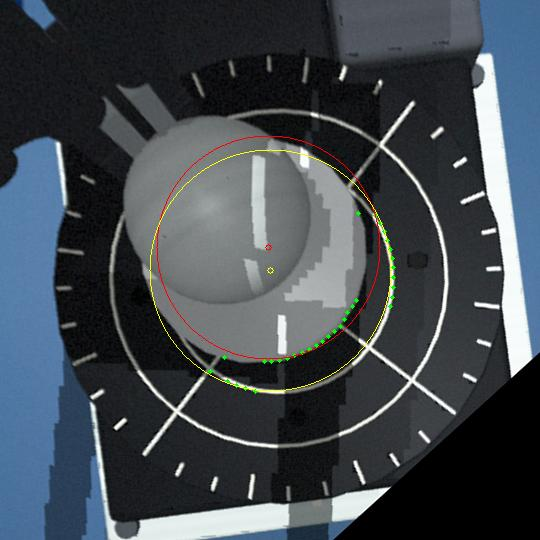

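```bash
sed -i "s/np.arange(24,38,0.1)/np.arange(27.5,32.3,0.1)/" h.py; sed -i '$d' look.py; echo "g=[float(a) for a in sys.argv[-2:]];analyse(n,[524.6,-19.4],g,np.arange(-40,125,4))" >> look.py
sed -i "s/len(sys.argv)>2/len(sys.argv)>4/" look.py
python3 look.py w2 1 538 -7.5; python3 look.py w3 1 534 -11
```

```text
t 5.7 pos [560.5  13.8  76.3] yaw -137.8 q [  -7.   13.  104.   -0.   62. -139.] F [ 1.4  0.9 -1.6]
shift [ 0.3 47.8 -0.3] rx 0.2
ringpts 143 platter [524.5  -19.56] foot [538.03  -7.48] off [13.53 12.07] res 0.1 [29.8 29.9 29.7 30.2 31.  29.8 31.1 30.1 29.9 30.  29.9 30.  30.2 30.1
 29.9 30.1 30.1 30.  29.9 29.9 29.9 29.4 29.9 29.8 30.  30.2 30.1 29.9
 29.8 30.  30.1 29.9 30.  32.  30.1 30.1 29.7 29.8 30.  30.1 31.2 30. ]
t 5.7 pos [560.5  13.8  76.3] yaw -137.8 q [  -7.   13.  104.   -0.   62. -139.] F [ 1.4  0.9 -1.6]
shift [ 0.3 47.8 -0.3] rx 0.2
ringpts 159 platter [524.73 -19.34] foot [530.58 -14.39] off [5.85 4.94] res 0.23 [29.7 29.8 30.7 31.5 32.1 29.6 29.7 29.8 29.8 29.4 29.6 29.8 29.9 29.8
 29.8 29.9 30.2 30.4 30.2 30.2 30.  30.5 30.2 30.2 30.4 30.5 30.2 29.9
 30.  28.3 29.9 29.9 29.7 29.7 30.1 29.9 29.8 29.8 30.  30.1 29.9 31.8]
```

View pics/w3f.png

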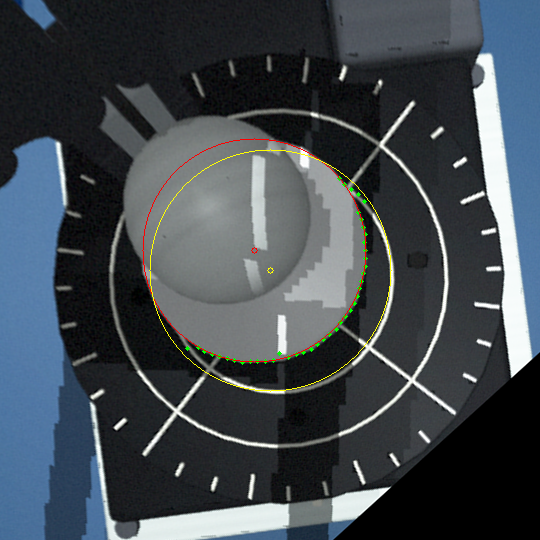

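```bash
python3 -m pendant '[[0,[0,0.6,0],[0,0,0]],[0,[0,1.4,0],[0,0,0]],[0,[0,2.4,0],[0,0,0]],[0,[0,3.4,0],[0,0,0]],[0,[0,4.4,0],[0,0,0]]]'
python3 -m pendant '[[0,[0,1,0],[0,0,0]],[0,[0,2,0],[0,0,0]],[0,[0,2.7,0],[0,0,0]],[0,[0,3,0],[0,0,0]],[0,[0,3,0],[0,0,0]]]'
python3 look.py w4 525 -19
```

```text
clock: 6.2
ee_pos: [557.3, 10.9, 76.3]
tool_rot: [[-0.0, -0.74, -0.672], [0.0, -0.672, 0.74], [-1.0, 0.0, 0.0]]
force: [0.2, 1.1, 0.2]
gripper_width: -0.0
clock: 6.7
ee_pos: [555.2, 8.9, 76.3]
tool_rot: [[-0.0, -0.74, -0.672], [-0.0, -0.672, 0.74], [-1.0, 0.0, 0.0]]
force: [0.1, 0.1, -0.9]
gripper_width: -0.002
t 6.7 pos [555.2   8.9  76.3] yaw -137.8 q [  -7.   13.  105.   -0.   62. -139.] F [ 0.1  0.1 -0.9]
shift [ 0.3 40.6 -0.3] rx 0.2
ringpts 146 platter [524.87 -19.26] foot [525.23 -20.99] off [ 0.37 -1.74] res 0.5 [29.2 29.4 29.6 29.7 29.9 30.  30.2 30.4 30.5 30.7 30.9 30.9 31.1 31.2
 31.6 31.8 31.8 31.8 28.9 29.  28.5 29.3 29.3 29.3 29.4 29.7 29.8 29.6
 29.6 29.7 29.8 29.8 29.7 29.9 30.2 30.5 30.4 30.3 30.4 30.8 30.8 30.5]
```

View pics/w4f.png

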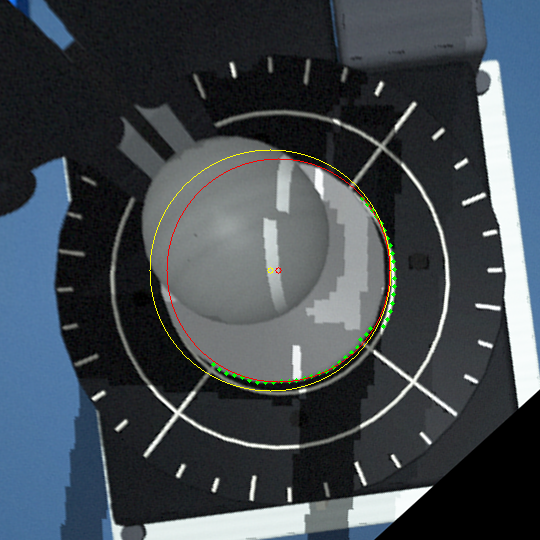

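```bash
python3 -m pendant '[[0,[0,-2,0],[0,0,0]],[0,[0,-6,0],[0,0,0]],[0,[0,-12,0],[0,0,0]],[0,[0,-20,0],[0,0,0]],[0,[0,-30,0],[0,0,0]]]'
python3 -m pendant '[[0,[-30,-5,0],[0,0,0]],[0,[-70,-5,0],[0,0,0]],[0,[-110,-5,0],[0,0,0]],[0,[-150,-5,0],[0,0,0]],[0,[-150,-5,0],[0,0,0]]]'
python3 -m pendant '[[0,[0,20,0],[0,0,0]],[0,[0,50,0],[0,0,0]],[0,[0,80,0],[0,0,0]],[0,[0,95,0],[0,0,0]],[0,[0,95,0],[0,0,0]]]'
python3 look.py w5 525 -19
python3 - <<'E'
from h import *
im,d=cams.read_camera('top');save('top1.png',im[170:265,235:330].repeat(6,0).repeat(6,1))
E
```

```text
clock: 7.25
ee_pos: [578.0, 29.6, 76.3]
tool_rot: [[0.0, -0.741, -0.672], [0.0, -0.672, 0.741], [-1.0, -0.0, -0.0]]
force: [0.5, -0.5, 0.8]
gripper_width: -0.0
clock: 7.75
ee_pos: [585.5, 32.8, 234.1]
tool_rot: [[0.013, -0.74, -0.672], [-0.001, -0.672, 0.74], [-1.0, -0.009, -0.009]]
force: [0.4, -0.0, 0.7]
gripper_width: 0.001
clock: 8.25
ee_pos: [510.2, -32.0, 226.1]
tool_rot: [[-0.0, -0.742, -0.671], [0.0, -0.671, 0.742], [-1.0, 0.0, 0.0]]
force: [-0.2, 1.5, 0.6]
gripper_width: 0.005
t 8.25 pos [510.2 -32.  226.1] yaw -137.9 q [ -12.   -3.  105.   -0.   78. -145.] F [-0.2  1.5  0.6]
shift [150.1 -20.2  -0.2] rx 0.1
ringpts 166 platter [525.23 -18.95] foot [523.72 -20.58] off [-1.51 -1.63] res 0.35 [29.2 29.4 29.4 32.  29.  29.2 29.1 29.3 29.8 29.8 29.9 29.8 30.2 30.1
 29.9 30.1 30.7 30.2 30.1 27.4 30.2 30.4 30.3 30.3 30.4 30.7 30.4 30.2
 30.1 30.3 30.  30.  29.8 29.8 29.9 29.2 29.3 29.1 29.4 29.4 29.1 28.8]
```

View pics/w5.png

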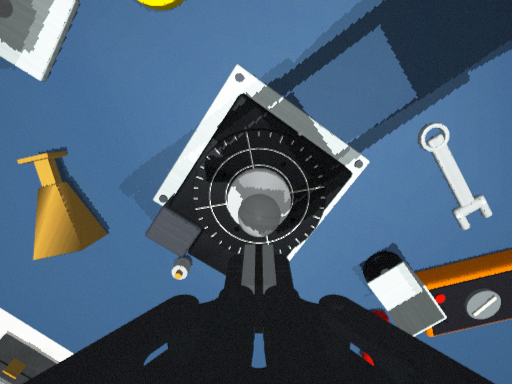

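View pics/w5o.png

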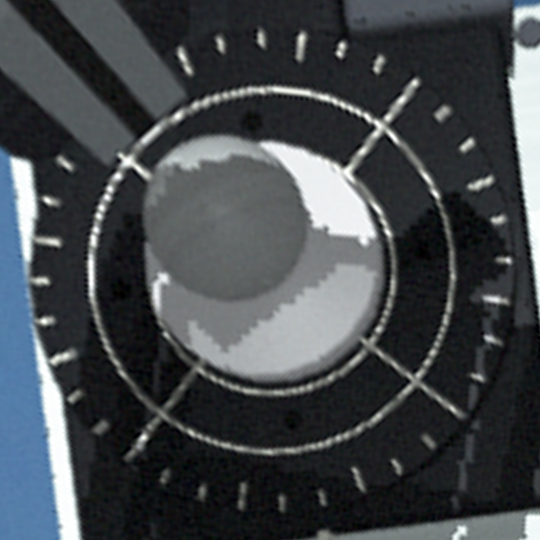

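Run:
```python
from h import *
import pickle
m=pickle.load(open('w5.pkl','rb'));im=cv2.cvtColor(cv2.imread('pics/w5.png'),cv2.COLOR_BGR2RGB)
P=np.array([525.23,-18.95])
for z in(70,73):
  w,r=footfit(im,m,P,P,np.arange(0,91,4),z,'f5_%d.png'%z);print(z,w-P,r.round(1))
o=ortho(im,m,70,P[0],P[1],40,7);save('z5.png',o)
```

```text
70 [ 0.33100381 -0.00045452] [30.  30.1 30.2 29.9 29.6 30.  30.5 30.2 30.  27.5 30.2 30.  29.9 30.1
 30.2 30.3 30.  30.1 30.  30.2 30.  29.8 30.1]
73 [-0.22485096 -0.43848631] [29.8 30.  30.2 30.1 30.  30.2 30.4 30.2 29.8 27.5 30.  29.9 30.2 29.8
 30.  30.  30.1 29.8 29.9 30.1 30.2 30.  30.1]
```

View pics/z5.png

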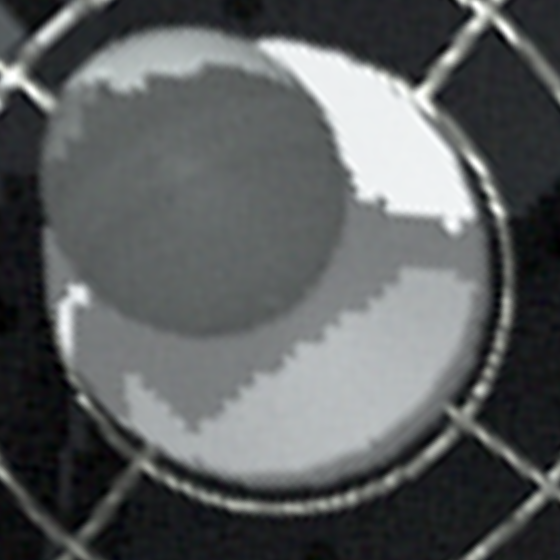

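View pics/top1.png

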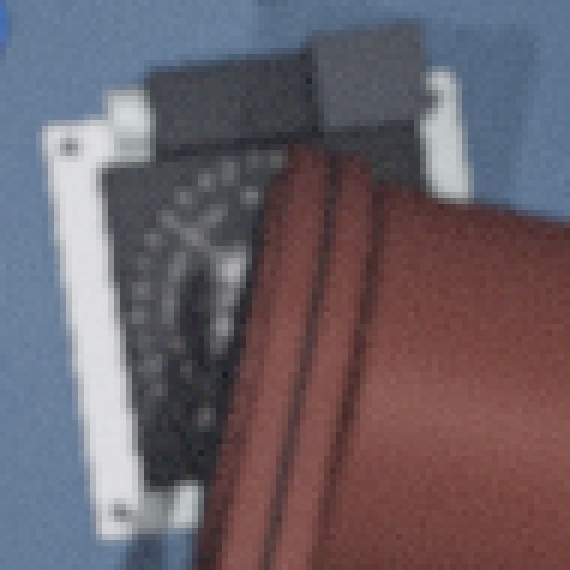

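Run:
```python
from h import *
import pickle
from rig import hand_in
m=pickle.load(open('w5.pkl','rb'));print(proj(m,[525.4,-18.9,115]))
im,d=cams.read_camera('wrist');save('w6.png',im)
m=cams.camera_model('wrist')
for l in ('ball_center','stand','platter_center'):
    for r in tip_of('wrist',l)[:1]:print(l,r['p'],world('wrist',r['xyz'],m).round(1))
s=telemetry.get_state();print(s["clock"],s["force"])
```

```text
(np.float64(258.8910461255552), np.float64(214.70294255506747))
ball_center 0.86 [528.5 -19.6 115.9]
8.55 [-0.16610356  0.19215774  0.68436524]
```

```bash
sleep 2; python3 -c "
import cv2;a=cv2.imread('pics/w6.png');cv2.imwrite('pics/w6c.png',cv2.resize(a[140:260,190:340],None,fx=4,fy=4))"
```

```text
(no output)
```

View pics/w6c.png

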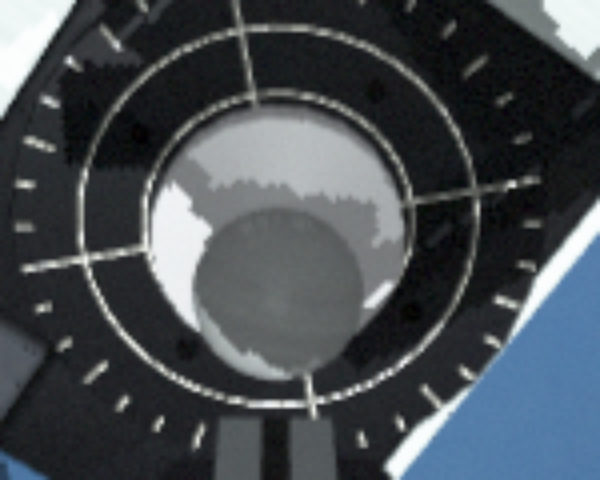

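The picture shows the ring running evenly around the foot, with the ball in the cup at about (278, 293) in the crop. The fingers are well clear above it, so I'm handing in.

```bash
python3 -c "
from rig import hand_in
print(hand_in())"
```

```text
the job is handed in; nothing more can be done
None
```

The stand is centred on the platter's cross to well under 1 mm by my last measurement, with the ball still in its cup. I handed the job in at about 8.6 s.

- **Push:** With the fingers shut, I slid the stand about 18 mm in two stages at 10–15 mm/s. The contact was on the outside of the foot's rim, below the ball. I then backed the fingers off and raised them clear.
- **Centring check:** In the last wrist view, a circle fitted to the foot's near edge at platter height came out about 0.3 mm from the ring's centre. Assuming a slightly different edge height (73 mm instead of 70 mm) changes that to about 0.5 mm. The ring looked even around the part of the foot I could see.
- **Ball check:** The network placed the ball centre at (528.5, -19.6, 115.9) mm. Seated over the cross it would be at about (525, -19, 115) mm. That fits within the network's 4 mm accuracy, and the ball also looks seated in the picture.

**Checks that disagreed or failed:**
- My automatic foot fit at rim-top height gave 1.8 mm in the contact view and 2.2 mm in the last one. In the contact view it had partly latched onto the engraved ring. In the last view that height is wrong for the edge seen, so I used the platter-height fit instead.
- In the last picture the network did not find the stand or the platter centre.
- The top camera was half blocked by the arm, so it could not confirm the result.
- I did not measure the bystanders again. The arm's path stayed clear of them, and I saw no sign that any had moved.

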